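# Nest the tapered tumbler in the tapered cup without jamming it

## Robot

A 6-joint arm with a two-finger parallel gripper is mounted at the origin on the work surface. World frame = base frame: x ahead of the robot, y to its left, z up, the work surface at z = 0. Lengths are in mm, angles in degrees, forces in N, time in s.
With the tool pointing down it reaches from about 325 to 925 mm from the base axis. Payload 3.1 kg.
Tool frame: the origin (TCP) lies at the very end of the fingers, on their centre line; the grasp point (between the pads) lies grasp_offset behind it (grasp_offset is the distance from the TCP to the grasp point, in mm); z points along the fingers, x is the direction in which the jaws open and shut, and the axes are right-handed (so a half turn about z gives the same grasp; the last joint's range is limited). The gripper opens to 85 mm and grips with 20 to 120 N. Pads are 22 mm wide; open, the fingers measure 114 mm over their backs; the gripper's body (76 mm by 85 mm) begins 54 mm behind the grasp point. The pads swing forward as they close: fully open they stand 13 mm farther back than shut.
Start: joints at [-74.152, 12.427, 92.441, -0, 75.132, -6.429], TCP at [236.945, -578.356, 231.3] pointing down, gripper open.
Joint ranges: [-157.48, 157.48], [-44.54, 120.13], [17.64, 146.25], [-64.5, 244.5], [7.68, 150.69], [-147.95, 147.95]. Speed limits (degrees/s): [159.86, 159.86, 180, 180, 180, 180].

## Interface

Orientations are given as [roll, pitch, yaw] about the fixed x, y, z axes, in that order (R = Rz(yaw) Ry(pitch) Rx(roll)).
In Python, from station import * gives the robot as it stands. Calls block until the motion is done:
- goto(position, orientation): joint-space move of the TCP to a pose.
- move_l(position, attitude=None, speed=150): straight line of the TCP; attitude=None keeps the orientation; speed is the mean speed in mm/s.
- move_j(angles): joint-space move.
- grip(opening, squeeze=None): finger opening in mm; squeeze is the grip in N (None keeps the last); returns when the fingers have stopped.
- wait(seconds).
- solve_ik(position, orientation): joint angles nearest the present ones, or None.
- get_obs(): the state.
- get_image(name): name is "scene" or "top" or "wrist"; returns the picture (384x512x3 uint8, red, green, blue); there is no depth.
- get_calibration(name): a dict with "fx", "fy", "cx", "cy" (pixels), "R" (3x3) and "t" (3): a world point X has camera coordinates R X + t; the wrist camera has in their place "mount" (4x4, takes a point from camera to tool coordinates, whose origin is the TCP and whose axes are the tool frame's). Camera axes: x right, y down, z forward; pixel columns grow to the right and rows downward; lengths in mm; the calibration is good to about 2 mm. A picture is of the moment at which its call begins: read the wrist's pose just before it. get_calibration takes no time and is no camera call.
A pose or a line that the arm cannot do raises Unreachable and nothing moves.
- sign_off(): hands the job in, once; it reports no verdict.
Trained networks look in the newest picture that a camera, given by its name, has taken for a name from the list of things; names that differ only in an ending like _2 or _b are one class to them, and where a whole thing is asked for, a point or a joint stands for the part that bears it (a point fixed in the world has none). Each returns a list of dicts, best first, with "score" (0 to 1); they miss things now and then, are a little off and sometimes report something else, mostly with a low value. They report only what shows in the picture. A call takes as long as a camera call. They do not tell look-alikes from the thing itself.
- spot_in(name, camera): "extent" ([centre column, centre row, width, height] in pixels, round what is visible of it).
- regions_of(name, camera): "region" (384x512 bool, what is visible of it) and "extent" ([centre column, centre row, width, height] in pixels, round what is visible of it).
The state is a dict: "t": time; "joint_pos": joint angles; "qvel": joint speeds; "effort": joint torques, N m; "tcp_pos": TCP position; "ee_rot": TCP orientation; "wrist_force": force on the tool from outside, world axes, zero at the start; "moment": the same for the moment, N m; "grip_width": finger opening in mm.
Only numpy, scipy, OpenCV 4.12 (cv2) and the standard library are available. Lean on these libraries where they do the work, as an engineer would, in place of code of your own. Each camera call takes 0.05 s, during which the arm holds its last target.

## Task

The tall steel tumbler with the tapered body is empty: pick it up and put it away by lowering it, foot first, into the short steel cup with the tapered body. Lower it slowly rather than dropping it, let go as soon as it sits upright and light in the mouth, and do not push it down, or the two will jam. The cup stays standing where it is, and the two straight-sided steel pots, tall and short, are left alone.

Things in the scene. Friction and masses are not known exactly. Their poses are not given: they have to be found in the camera images.
- tumbler_mid (a point): Centre of the tall tapered steel tumbler, on its axis half-way up its 120 mm; z points up, yaw means nothing. Open at the top, wall 2 mm, 0.1 to 0.17 kg. Foot 34 mm across, widening evenly to 62 mm at 85 mm above the foot; from there to the rim a straight upright band 62 mm across (the top 35 mm, the place to grip). It stands on its foot on the table.
- tumbler_foot (a point): The same tumbler: centre of the underside of its foot.
- cup_mouth (a point): Short tapered steel cup standing loose on the table, 0.3 to 0.4 kg: centre of its open mouth, level with the rim, 85 mm above the table; z up. Outside 63 mm across at the rim, 45 mm at the foot; mouth 57 mm across inside, inner floor 80 mm down. The tumbler comes to rest on the inside of the rim with its foot about 69 mm below the rim and 51 mm standing out; until then it is free all round.
- canister_mid (a point): Not to be touched: a tall plain steel pot with straight upright sides, 120 mm tall, 60 mm across, open at the top; its centre, half-way up.
- pot_mouth (a point): Not to be touched: a short plain steel pot with straight upright sides, 85 mm tall, 63 mm across; centre of its open mouth, level with its rim. A lidded clear jar 60 mm across and 96 mm tall stands in the same row as these pots.
There are look-alikes about, which are no part of the job. What is shaped like the part that bears tumbler_mid but pink, purple or red is not meant.

How it is judged:
By the outcome, as a careful person would: the job done as asked, in the order asked, and still so for the second after the job is handed in, with the robot touching nothing.
It also fails if it takes over 42 s, if anything falls off the work surface, if the arm or the gripper's body presses on something with over 40 N, if the wrist force passes 120 N, or if a joint passes its speed limit or range.

## Working session

There is one attempt and no reset: what is moved stays moved. The work goes in short steps, each a Python script; the robot and the scene stay as the last script left them, time stands still between calls to the robot, and variables do not carry over. Pictures are saved under pics/ and viewed, and the job is handed in when it is done.

```bash
ls; mkdir -p pics; python3 - <<'E'
from station import *
import cv2
o=get_obs(); print(o)
for n in ("scene","top","wrist"):
    im=get_image(n); cv2.imwrite(f"pics/{n}0.png",im[:,:,::-1])
    for k in ("tumbler_mid","cup_mouth","canister_mid","pot_mouth"):
        print(n,k,[(round(d["score"],2),[round(float(v)) for v in d["extent"]]) for d in spot_in(k,n)])
    print(get_calibration(n))
print(get_obs()["t"])
E
```

```text
pics
{'t': 0.0, 'joint_pos': array([-7.41529572e+01,  1.24784969e+01,  9.25292702e+01,  2.65226132e-03,
        7.51338679e+01, -6.43009547e+00]), 'qvel': array([-0.02630365,  0.04537349, -0.09286844, -0.02093714, -0.02054817,
        0.06611472]), 'effort': array([ 7.30994016e-04, -3.96842766e+01, -3.03850329e+01, -1.12923062e-04,
        9.47146415e-03, -4.49219328e-06]), 'tcp_pos': array([ 236.71909052, -577.53924151,  229.94225577]), 'ee_rot': array([-1.79981592e+02,  1.40457170e-01, -6.77235228e+01]), 'wrist_force': array([-0.01351669,  0.50927326,  0.31436271]), 'moment': array([0.01507243, 0.01452827, 0.00412948]), 'grip_width': 85.21466201814582}
scene tumbler_mid [(0.97, [254, 238, 27, 49]), (0.91, [145, 278, 26, 55]), (0.74, [188, 249, 27, 49]), (0.67, [217, 274, 26, 54]), (0.62, [152, 229, 23, 51])]
scene cup_mouth [(0.55, [261, 193, 20, 34])]
scene canister_mid [(0.75, [292, 161, 22, 42])]
scene pot_mouth [(0.94, [224, 226, 26, 37])]
{'fx': 462.5225107488658, 'fy': 462.5225107488658, 'cx': 247.02020713982867, 'cy': 190.15472739549296, 'R': array([[ 0.78413098,  0.62058769
[... 642 characters left out ...]
],
       [-0.99761799, -0.01824661, -0.06652373],
       [ 0.06626281,  0.01455081, -0.9976961 ]]), 't': array([ -55.6634202 ,  509.97454113, 1412.09899152])}
wrist tumbler_mid []
wrist cup_mouth []
wrist canister_mid []
wrist pot_mouth []
{'fx': 291.71592713680604, 'fy': 291.71592713680604, 'cx': 261.2127461027932, 'cy': 187.21409078902636, 'mount': array([[ 9.99999896e-01,  1.09068153e-05,  4.55388866e-04,
        -1.31823235e+00],
       [-1.30987011e-04,  9.64374602e-01,  2.64540375e-01,
        -6.61015243e+01],
       [-4.36280163e-04, -2.64540407e-01,  9.64374503e-01,
        -1.42738254e+02],
       [ 0.00000000e+00,  0.00000000e+00,  0.00000000e+00,
         1.00000000e+00]])}
0.75
```

```bash
python3 - <<'E'
import cv2
for n,(a,b,c,d) in {"scene":(100,330,110,340),"top":(110,270,150,440)}.items():
    im=cv2.imread(f"pics/{n}0.png")[a:b,c:d]
    s=min(800/im.shape[1],600/im.shape[0])
    im=cv2.resize(im,None,fx=s,fy=s,interpolation=cv2.INTER_CUBIC); print(n,s)
    cv2.imwrite(f"pics/{n}0z.png",im)
E
```

```text
scene 2.608695652173913
top 2.7586206896551726
```

View pics/scene0.png

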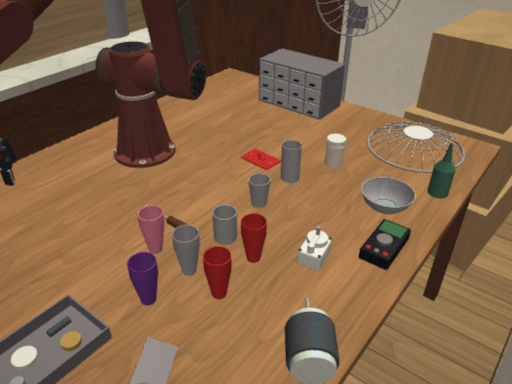

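View pics/scene0z.png

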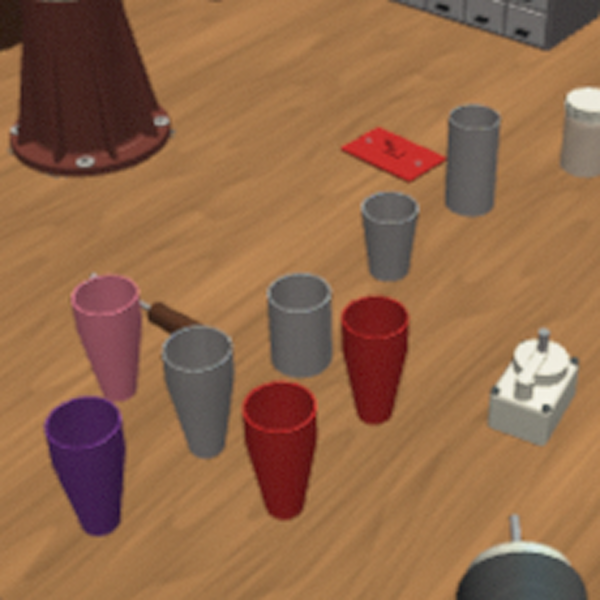

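View pics/top0z.png

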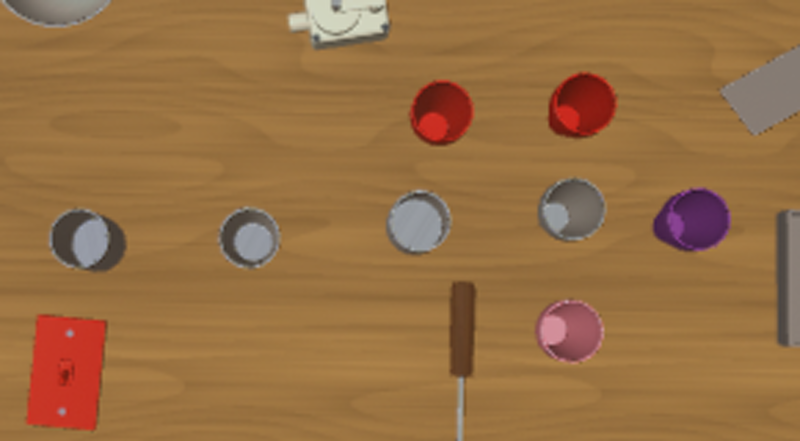

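The scene view shows the steel tapered tumbler at about (188,249), the short tapered cup at (261,193), the straight pot at (225,226) and the canister at (291,161). The top view agrees: tumbler at (357,186), cup at (240,196). Next I'll fit model silhouettes to the masks in both views.

```bash
cat > h.py <<'E'
from station import *
import cv2, numpy as np
from scipy.optimize import minimize
def proj(n,X):
    c=get_calibration(n); p=X@c["R"].T+c["t"]
    return np.c_[c["fx"]*p[:,0]/p[:,2]+c["cx"], c["fy"]*p[:,1]/p[:,2]+c["cy"]]
def ray(n,uv,z):
    c=get_calibration(n); d=c["R"].T@np.array([(uv[0]-c["cx"])/c["fx"],(uv[1]-c["cy"])/c["fy"],1]); o=-c["R"].T@c["t"]
    return o+d*(z-o[2])/d[2]
th=np.linspace(0,2*np.pi,48,endpoint=False)
def sil(n,x,y,prof,z0=0):
    P=np.concatenate([np.c_[x+r*np.cos(th),y+r*np.sin(th),np.full(48,z+z0)] for z,r in prof])
    return cv2.convexHull(proj(n,P).astype(np.float32))[:,0]
def raster(poly,S=4):
    m=np.zeros((384*S,512*S),np.uint8); cv2.fillPoly(m,[np.round((poly+.5)*S-.5).astype(np.int32)],1)
    return cv2.resize(m.astype(np.float32),(512,384),interpolation=cv2.INTER_AREA)
TUM=[(0,17),(85,31),(120,31)]; CUP=[(0,22.5),(85,31.5)]; CAN=[(0,30),(120,30)]; POT=[(0,31.5),(85,31.5)]
def fit(n,mask,x,y,prof):
    m=mask.astype(np.float32)
    f=lambda p:np.abs(raster(sil(n,p[0],p[1],prof))-m).sum()
    r=minimize(f,[x,y],method="Nelder-Mead",options=dict(initial_simplex=[[x,y],[x+15,y],[x,y+15]],xatol=.2))
    return r.x,r.fun/m.sum()
E
python3 - <<'E'
from h import *
for n in ("scene","top"):
    get_image(n)
    for k,prof in (("tumbler_mid",TUM),("cup_mouth",CUP),("canister_mid",CAN),("pot_mouth",POT)):
        for d in regions_of(k,n):
            e=d["extent"]; H=prof[-1][0]
            g=ray(n,e[:2],H/2 if n=="scene" else H)
            p,err=fit(n,d["region"],g[0],g[1],prof)
            print(n,k,round(d["score"],2),np.round(e),np.round(p,1),round(float(err),2))
print(get_obs()["t"])
E
```

```text
scene tumbler_mid 0.81 [219. 272.  26.  55.] [ 630.4 -329.8] 0.04
scene tumbler_mid 0.8 [143. 277.  28.  53.] [ 515.7 -442. ] 0.05
scene tumbler_mid 0.76 [252. 239.  23.  45.] [ 620.  -187.8] 0.04
scene tumbler_mid 0.66 [151. 230.  25.  46.] [ 403.5 -316.9] 0.04
scene tumbler_mid 0.62 [187. 250.  28.  49.] [ 524.8 -319.2] 0.07
scene cup_mouth 0.56 [260. 192.  19.  39.] [490.4   3.1] 0.06
scene canister_mid 0.67 [294. 163.  22.  44.] [485.8 174.9] 0.08
scene pot_mouth 0.86 [225. 226.  26.  34.] [ 512.5 -169. ] 0.04
top tumbler_mid 0.95 [358. 188.  24.  24.] [ 522.8 -316.5] 0.07
top tumbler_mid 0.74 [363. 146.  21.  22.] [ 627.6 -327.7] 0.11
top tumbler_mid 0.7 [403. 189.  30.  22.] [ 515.3 -440.9] 0.05
top tumbler_mid 0.7 [311. 151.  24.  22.] [ 618.4 -185. ] 0.15
top tumbler_mid 0.57 [359. 231.  25.  24.] [ 401.1 -315.8] 0.06
top cup_mouth 0.59 [241. 197.  20.  20.] [490.    6.3] 0.06
top canister_mid 0.69 [181. 198.  26.  26.] [485.2 174. ] 0.04
top pot_mouth 0.98 [302. 190.  23.  24.] [ 510.9 -167.6] 0.06
top pot_mouth 0.65 [241. 196.  20.  22.] [488.7   7.8] 0.25
1.25
```

```bash
python3 - <<'E'
from h import *
import station; print([k for k in dir(station) if not k.startswith('__')], getattr(station,'grasp_offset',None))
for y in (90,-90):
  for p in ([523.5,-318,250],[523.5,-318,90],[490,4.5,250],[490,4.5,105]):
    print(y,p,solve_ik(p,[180,0,y]))
E
```

```text
['Unreachable', 'get_calibration', 'get_image', 'get_obs', 'goto', 'grasp_offset', 'grip', 'move_j', 'move_l', 'regions_of', 'sign_off', 'solve_ik', 'spot_in', 'wait'] 18.700000000000003
90 [523.5, -318, 250] [ -37.8388343    10.09223098   93.1336028     0.           76.77416622
 -127.8388343 ]
90 [523.5, -318, 90] [ -37.8388343    19.69353274   99.7751538     0.           60.53131346
 -127.8388343 ]
90 [490, 4.5, 250] [ -7.68669104  -5.30674861 109.0843707    0.          76.22237791
 -97.68669104]
90 [490, 4.5, 105] [-7.68669104e+00  4.67895058e+00  1.16067165e+02 -2.54444375e-14
  5.92538842e+01 -9.76866910e+01]
-90 [523.5, -318, 250] [-3.78388343e+01  1.00922310e+01  9.31336028e+01 -2.54444375e-14
  7.67741662e+01  5.21611657e+01]
-90 [523.5, -318, 90] [-3.78388343e+01  1.96935327e+01  9.97751538e+01 -2.54444375e-14
  6.05313135e+01  5.21611657e+01]
-90 [490, 4.5, 250] [-7.68669104e+00 -5.30674861e+00  1.09084371e+02 -2.54444375e-14
  7.62223779e+01  8.23133090e+01]
-90 [490, 4.5, 105] [-7.68669104e+00  4.67895058e+00  1.16067165e+02 -2.54444375e-14
  5.92538842e+01  8.23133090e+01]
```

```bash
cat >> h.py <<'E'
from scipy.spatial.transform import Rotation as Ro
W={}
def wcal():
    o=get_obs(); c=get_calibration("wrist"); M=c["mount"]
    R=Ro.from_euler("xyz",o["ee_rot"],degrees=True).as_matrix()
    Rwc=R@M[:3,:3]; t=R@M[:3,3]+o["tcp_pos"]
    c["R"]=Rwc.T; c["t"]=-Rwc.T@t; W["c"]=c; return c
_g=get_calibration
def get_calibration(n): return W["c"] if n=="wrist" and "c" in W else _g(n)
E
sed -i 's/c=get_calibration("wrist"); M/c=_g("wrist"); M/' h.py
python3 - <<'E'
from h import *
def look(k,prof,g,tag):
    wait(.2); wcal(); im=get_image("wrist"); cv2.imwrite(f"pics/{tag}.png",im[:,:,::-1])
    for d in regions_of(k,"wrist"):
        p,err=fit("wrist",d["region"],*g,prof); print(tag,round(d["score"],2),np.round(d["extent"]),np.round(p,1),round(float(err),3))
goto([420,4.5,300],[180,0,-90]); look("cup_mouth",CUP,(490,4.5),"w_cup")
goto([450,-318,330],[180,0,-90]); look("tumbler_mid",TUM,(523.5,-318),"w_tum")
o=get_obs(); print(o["t"],o["tcp_pos"],o["ee_rot"])
E
python3 -c "
import cv2,numpy as np
cv2.imwrite('pics/wb.png',cv2.resize(np.hstack([cv2.imread('pics/w_cup.png'),cv2.imread('pics/w_tum.png')]),(800,300)))"
```

```text
w_cup 0.78 [262. 106.  51.  55.] [488.3   6. ] 0.033
w_tum 0.95 [264. 102.  53.  52.] [ 520.6 -317.8] 0.04
w_tum 0.75 [364. 110.  64.  54.] [ 417.8 -316.7] 1.79
w_tum 0.7 [148.  24.  73.  46.] [ 417.8 -316.7] 1.734
w_tum 0.6 [263. 196.  52.  57.] [ 399.6 -316.1] 0.036
w_tum 0.56 [273.  20.  61.  40.] [ 417.8 -316.7] 2.104
5.2833 [ 450.33660397 -317.05773871  330.18214342] [-1.79985582e+02 -6.90866329e-03 -8.99080251e+01]
```

View pics/wb.png

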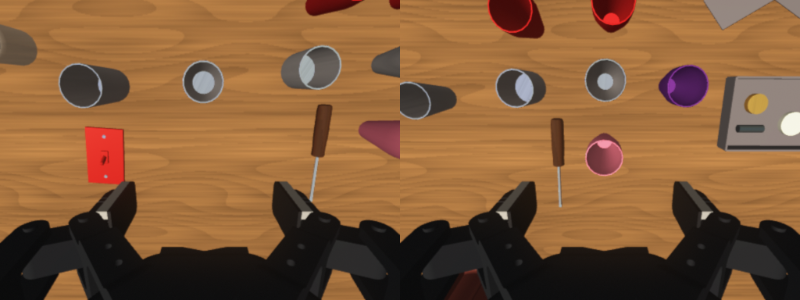

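```bash
python3 - <<'E'
from h import *
goto([522,-317.7,240],[180,0,-90])
move_l([522,-317.7,83.5],speed=120)
o=get_obs(); print(o["t"],o["tcp_pos"],o["wrist_force"])
grip(50,35); wait(.2)
o=get_obs(); print(o["t"],o["tcp_pos"],o["wrist_force"],o["grip_width"])
move_l([522,-317.7,110],speed=60)
wait(.2);o=get_obs(); print(o["t"],o["tcp_pos"],o["wrist_force"],o["moment"],o["grip_width"])
wcal(); cv2.imwrite("pics/g_w.png",get_image("wrist")[:,:,::-1]); 
cv2.imwrite("pics/g_s.png",cv2.resize(get_image("scene")[100:330,110:340,::-1],(600,600)))
E
```

```text
7.275 [ 522.75517424 -318.2434599    84.62840945] [ 0.89057667 -0.06324956  0.53187455]
7.8167 [ 522.91069591 -318.34807666   84.75404528] [0.38541692 0.10409677 5.44315817] 61.81185251279264
8.6083 [ 521.61775011 -317.41947121  109.41793103] [ 0.2712105   0.50877609 -0.49950707] [-0.00699149 -0.03731006 -0.07911798] 61.75807938967409
```

View pics/g_s.png

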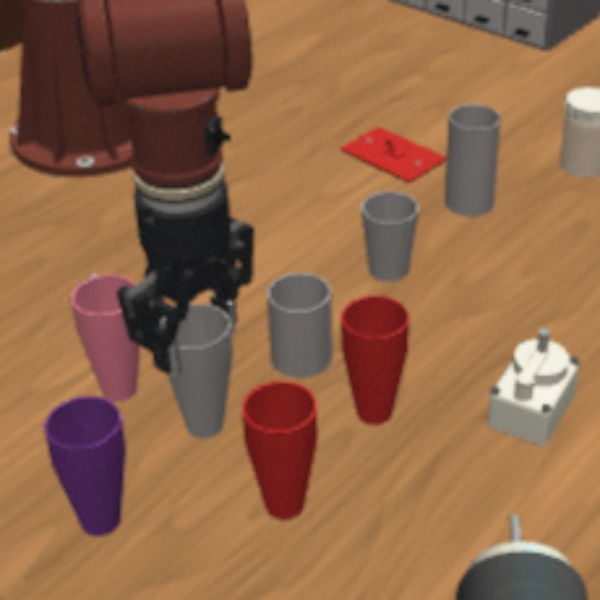

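View pics/g_w.png

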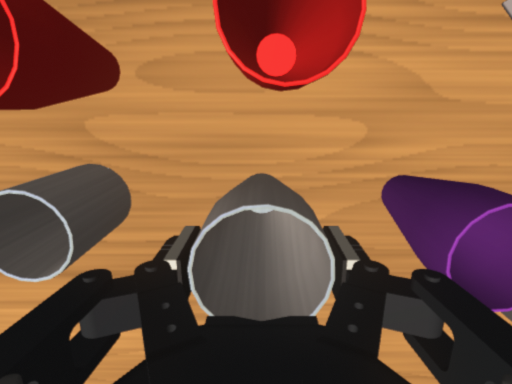

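```bash
python3 - <<'E'
from h import *
move_l([522,-317.7,255],speed=150)
goto([489,6,255],[180,0,-90])
move_l([489,6,202],speed=80)
wait(.4);o=get_obs(); T=o["tcp_pos"]; print(o["t"],T,o["ee_rot"],o["wrist_force"],o["moment"],o["grip_width"])
fz=T[2]-84.75; print("foot z",fz)
wcal(); im=get_image("wrist"); cv2.imwrite("pics/h_w.png",im[:,:,::-1])
# rim prediction overlay
for dx in (-4,0,4):
    a=np.linspace(0,2*np.pi,200); P=np.c_[T[0]+dx+31*np.cos(a),T[1]+31*np.sin(a),np.full(200,fz+120)]
    q=proj("wrist",P); print(dx,"toprow",q[:,1].min(),"cols",q[:,0].min(),q[:,0].max())
d=regions_of("tumbler_mid","wrist"); print([(x["score"],x["extent"]) for x in d])
for n in ("scene","top"):
    im=get_image(n); cv2.imwrite(f"pics/h_{n}.png",im[:,:,::-1])
    v=im[:,:,::-1].copy()
    for p,z0,(x,y),col in ((TUM,fz,T[:2],(0,255,0)),(CUP,0,(489,6),(255,0,255))):
        cv2.polylines(v,[np.round(sil(n,x,y,p,z0)*8).astype(np.int32)],True,col,1,cv2.LINE_AA,3)
    c=np.array(proj(n,np.array([[489,6,120.]]))[0],int)
    a=lambda w:cv2.resize(w[c[1]-50:c[1]+50,c[0]-50:c[0]+50],(400,400),interpolation=cv2.INTER_CUBIC)
    cv2.imwrite(f"pics/h_{n}z.png",np.hstack([a(im[:,:,::-1]),a(v)]))
    for k in ("tumbler_mid","cup_mouth"):
        for r in regions_of(k,n): print(n,k,round(r["score"],2),np.round(r["extent"]))
E
```

```text
12.2667 [489.1793405    6.0072407  202.33922062] [-1.79964232e+02 -5.50214390e-03 -8.99954079e+01] [ 0.00409992 -0.83582943 -0.91961052] [-0.00175158  0.01638211 -0.01588556] 61.98082291643516
foot z 117.5892206249438
-4 toprow 209.84858911002095 cols 189.10667122556424 337.5933193856432
0 toprow 200.0853668634892 cols 188.47764704461895 338.2635904748224
4 toprow 190.13786294464066 cols 187.8375152902558 338.9456930301923
[(0.92, [261.9, 246.6, 151.5, 147.1]), (0.68, [508.0, 234.3, 8.0, 33.0]), (0.66, [467.4, 35.0, 84.3, 69.8])]
scene tumbler_mid 0.92 [262. 148.  24.  44.]
scene tumbler_mid 0.87 [218. 274.  25.  51.]
scene tumbler_mid 0.82 [151. 229.  26.  46.]
scene tumbler_mid 0.76 [254. 238.  27.  46.]
scene cup_mouth 0.63 [259. 194.  17.  37.]
top tumbler_mid 0.98 [401. 189.  28.  24.]
top tumbler_mid 0.98 [310. 151.  26.  22.]
top tumbler_mid 0.84 [358. 229.  21.  21.]
```

View pics/h_w.png

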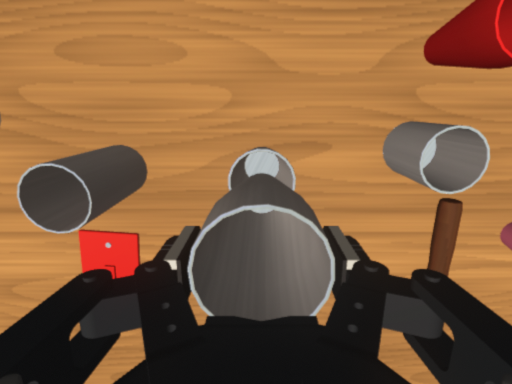

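View pics/h_scenez.png

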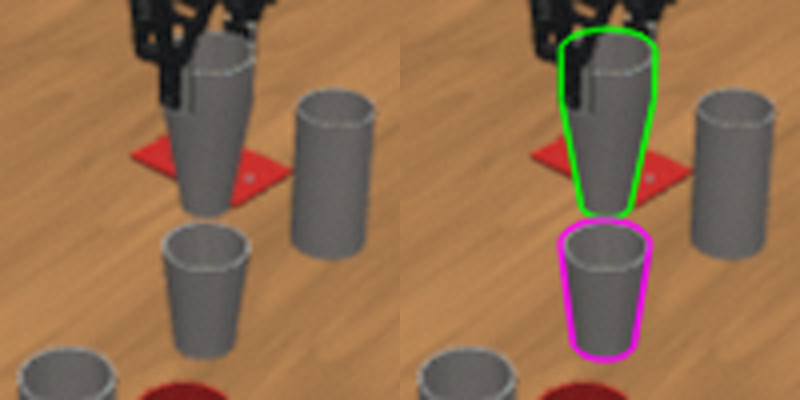

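View pics/h_topz.png

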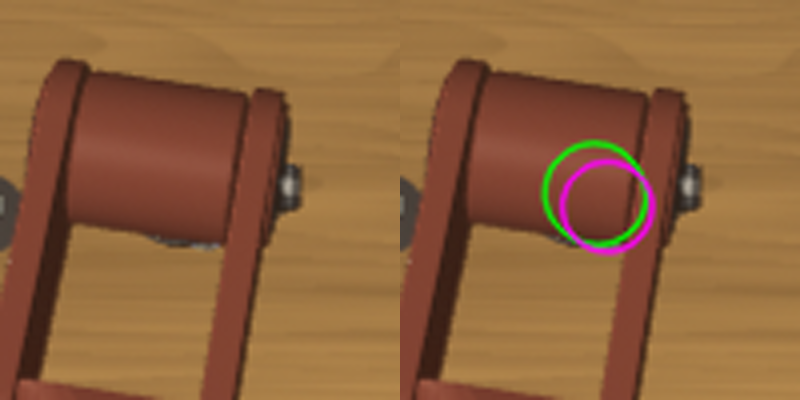

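```bash
python3 - <<'E'
from h import *
T=np.array([489.18,6.0,202.34]); fz=117.59
wcal(); im=cv2.imread("pics/h_w.png"); v=cv2.resize(im[130:330,160:360],(800,800),interpolation=cv2.INTER_CUBIC)
a=np.linspace(0,2*np.pi,200)
def ring(x,y,z,r): return proj("wrist",np.c_[x+r*np.cos(a),y+r*np.sin(a),np.full(200,z)])
for r_,col in ((ring(T[0],T[1],fz+120,31),(0,255,0)),(ring(488.5,6,85,31.5),(255,0,255)),(ring(T[0],T[1],fz+85,31),(0,255,255))):
    cv2.polylines(v,[np.round(((r_-[160,130]+.5)*4-.5)).astype(np.int32)],True,col,1,cv2.LINE_AA)
cv2.imwrite("pics/h_wz.png",v[:600])
# scene fit from saved overlay image of tumbler region
get_image("scene")
for r in regions_of("tumbler_mid","scene"):
    e=r["extent"]
    if e[1]<190:
        m=r["region"].astype(np.float32)
        w=np.zeros((384,512)); w[:]=1
        rows=np.where(m.any(1))[0]; print(rows.min(),rows.max())
        # fit lower part only (below fingers)
        w[:rows.min()+20]=0
        f=lambda p:(np.abs(raster(sil("scene",p[0],p[1],TUM,p[2]))-m)*w).sum()
        for z in (fz-3,fz,fz+3):
            g=lambda p:f([p[0],p[1],z]); s=minimize(g,[489,6],method="Nelder-Mead",options=dict(initial_simplex=[[489,6],[495,6],[489,12]])); print(z,s.x,s.fun/m.sum())
for r in regions_of("cup_mouth","scene"):
    print(fit("scene",r["region"],489,6,CUP))
print(get_obs()["t"])
E
```

```text
126 172
114.59 [488.49601078   9.44810343] 0.03331679894179894
117.59 [490.89257812   5.62207031] 0.03290343915343916
120.59 [493.86341858   1.74863434] 0.03191137566137566
(array([492.67149957,   4.91646121]), np.float64(0.05959069020866774))
12.8167
```

View pics/h_wz.png

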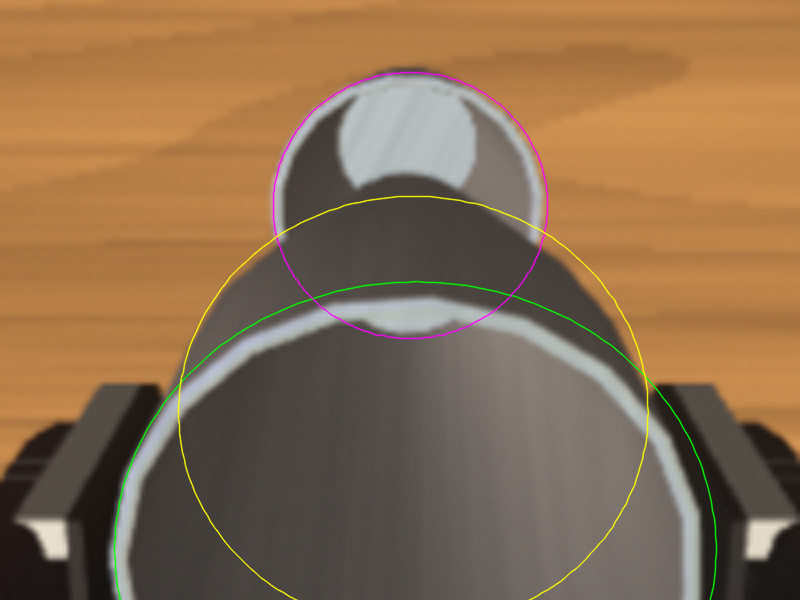

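```bash
python3 - <<'E'
from h import *
move_l([490,5.1,202],speed=50)
move_l([490,5.1,150],speed=70)
wait(.3)
def F(n=6):
    L=[]
    for _ in range(n): wait(.03); o=get_obs(); L.append(np.r_[o["wrist_force"],o["moment"]])
    return np.mean(L,0),np.std(L,0),o
f,s,o=F(); print(o["t"],o["tcp_pos"],f.round(2),s.round(2))
move_l([490,5.1,122],speed=40); wait(.2)
f,s,o=F(); print(o["t"],o["tcp_pos"],f.round(2),s.round(2))
im=get_image("scene"); cv2.imwrite("pics/d_s.png",cv2.resize(im[110:230,200:320,::-1],(600,600),interpolation=cv2.INTER_CUBIC))
for r in regions_of("cup_mouth","scene"):
    print(r["score"],r["extent"],fit("scene",r["region"],489,6,CUP))
cv2.imwrite("pics/d_w.png",get_image("wrist")[:,:,::-1])
E
```

```text
14.4583 [490.04904856   5.09663821 150.10905742] [ 0.3  -0.07 -1.42  0.01  0.   -0.01] [0.59 0.59 0.41 0.02 0.03 0.01]
15.7083 [490.09018274   5.09831063 122.15576206] [-0.11  0.31 -1.35 -0.   -0.   -0.02] [0.63 0.41 0.34 0.03 0.03 0.02]
0.92 [261.2, 195.8, 17.5, 31.7] (array([495.93148423,  -0.85758691]), np.float64(0.43034140969163))
```

View pics/d_s.png

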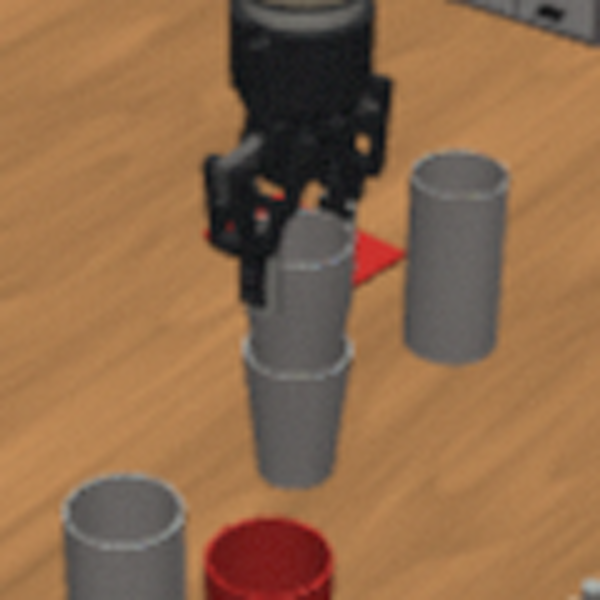

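View pics/d_w.png

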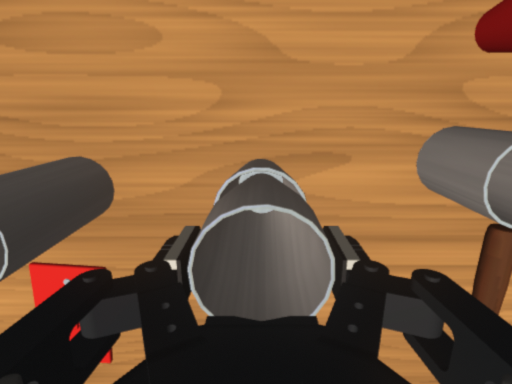

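```bash
cat > desc.py <<'E'
from h import *
import sys
x,y,z0,zend=map(float,sys.argv[1:5]); thr=1.0
b=np.array([0.05,.1,-1.38]); z=z0
def F(n=8):
    L=[]
    for _ in range(n): wait(.02); o=get_obs(); L.append(o["wrist_force"])
    return np.mean(L,0)-b,o
while z>zend:
    z-= 1.5 if z>107.5 else 0.6
    move_l([x,y,z],speed=15)
    f,o=F(); print(round(o["t"],2),round(z,1),o["tcp_pos"].round(2),f.round(2),flush=True)
    if f[2]>thr or np.hypot(*f[:2])>1.5: print("contact"); break
E
python3 desc.py 490 5.1 122 99
```

```text
16.24 120.5 [489.99   5.12 120.45] [-0.09 -0.13  0.58]
16.62 119.0 [490.     5.09 118.98] [-0.12 -0.2   0.57]
17.01 117.5 [489.99   5.11 117.49] [-0.12 -0.22  0.16]
17.39 116.0 [490.01   5.09 115.97] [ 0.12 -0.04  0.37]
17.77 114.5 [489.99   5.1  114.47] [ 0.05 -0.13  0.36]
18.16 113.0 [490.02   5.1  113.01] [ 0.07 -0.02  0.37]
18.54 111.5 [489.99   5.11 111.48] [-0.18 -0.11  0.59]
18.93 110.0 [489.97   5.11 109.98] [ 0.21 -0.21  0.08]
19.31 108.5 [490.     5.1  108.49] [ 0.37 -0.17  0.16]
19.69 107.0 [490.02   5.08 106.99] [-0.17 -0.1   0.07]
20.07 106.4 [490.01   5.1  106.41] [-0.27  0.16  0.22]
20.46 105.8 [490.     5.14 105.79] [0.18 0.27 0.38]
20.84 105.2 [489.99   5.14 105.18] [-0.03  0.58  0.29]
21.23 104.6 [489.97   5.11 104.57] [0.17 0.67 0.55]
21.61 104.0 [489.98   5.1  103.98] [-0.15  0.45  0.52]
21.99 103.4 [489.96   5.13 103.36] [-0.04  0.34  0.82]
22.38 102.8 [489.97   5.1  102.78] [0.12 0.43 0.66]
22.76 102.2 [490.02   5.12 102.21] [-0.12  0.47  1.22]
contact
```

```bash
sed -e 's/thr=1.0/thr=1.6/' -e 's/else 0.6/else 0.4/' desc.py > desc2.py; python3 - <<'E'
from station import *
import numpy as np
move_l([490,5.4,102.2],speed=10)
L=[]
for _ in range(8): wait(.02); L.append(get_obs()["wrist_force"])
print(np.mean(L,0)-[.05,.1,-1.38])
E
python3 desc2.py 490 5.4 102.2 100.2
```

```text
[-0.18964887  0.50317561  1.01580121]
23.52 101.8 [490.08   5.41 101.9 ] [-0.46  0.63  2.28]
contact
```

```bash
python3 - <<'E'
from h import *
grip(85); wait(.3)
o=get_obs(); print(o["t"],o["tcp_pos"],o["wrist_force"],o["grip_width"])
cv2.imwrite("pics/r_w.png",get_image("wrist")[:,:,::-1])
im=get_image("scene"); cv2.imwrite("pics/r_s.png",cv2.resize(im[110:230,200:320,::-1],(600,600),interpolation=cv2.INTER_CUBIC))
E
```

```text
24.1917 [489.9907969    5.37407652 101.78825933] [-0.16495813  0.25695448 -0.38984107] 84.80642593959018
```

View pics/r_w.png

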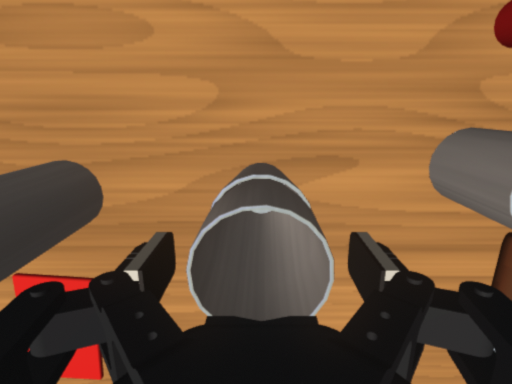

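View pics/r_s.png

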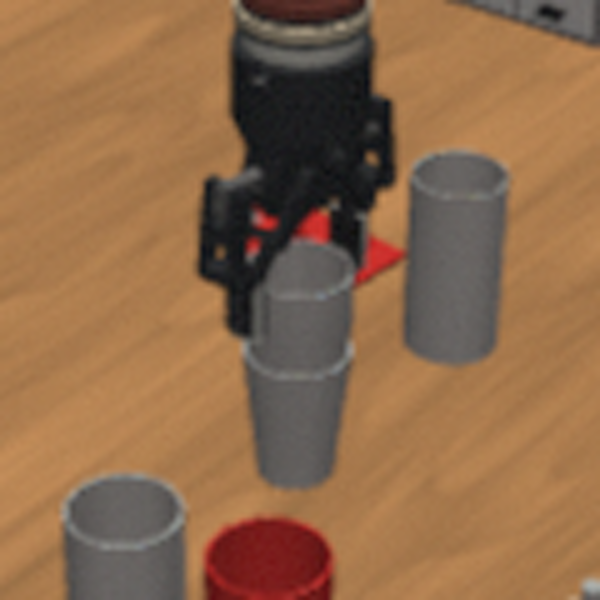

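The wrist view shows the tumbler released and upright, its rim centred near (261,262) between the open pads, which are clear on both sides. The scene view shows it seated in the cup's mouth, with the cup still standing. Next I'll retreat straight up, check, and hand in.

```bash
python3 - <<'E'
from h import *
move_l([490,5.4,240],speed=120)
goto([400,-60,330],[180,0,-90]); wait(.3)
wcal(); cv2.imwrite("pics/f_w.png",get_image("wrist")[:,:,::-1])
im=get_image("scene"); v=im[:,:,::-1].copy()
for p,z0,col in ((TUM,16,(0,255,0)),(CUP,0,(255,0,255))):
    cv2.polylines(v,[np.round(sil("scene",490,5,p,z0)*8).astype(np.int32)],True,col,1,cv2.LINE_AA,3)
z=lambda w:cv2.resize(w[110:230,200:320],(400,400),interpolation=cv2.INTER_CUBIC)
cv2.imwrite("pics/f_s.png",np.hstack([z(im[:,:,::-1]),z(v)]))
cv2.imwrite("pics/f_t.png",get_image("top")[:,:,::-1])
for k,pr,g in (("canister_mid",CAN,(485.5,174.5)),("pot_mouth",POT,(511.5,-168))):
    for r in regions_of(k,"top"): 
        q=fit("top",r["region"],*g,pr); print(k,r["score"],q)
print(get_obs()["t"],get_obs()["wrist_force"])
E
```

```text
canister_mid 0.65 (array([483.70626121, 174.28580153]), np.float64(0.10245680345572354))
pot_mouth 0.56 (array([ 510.41012818, -167.43356082]), np.float64(0.05235745614035088))
26.7667 [ 0.25287524 -0.08329819 -0.28052943]
```

View pics/f_s.png

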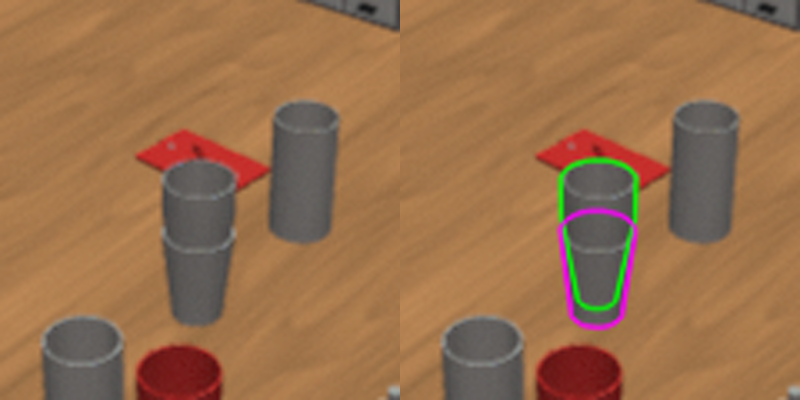

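View pics/f_t.png

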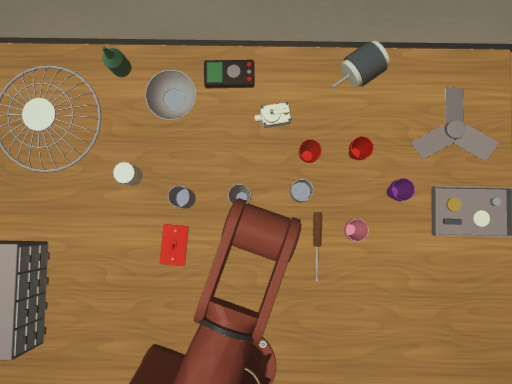

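View pics/f_w.png

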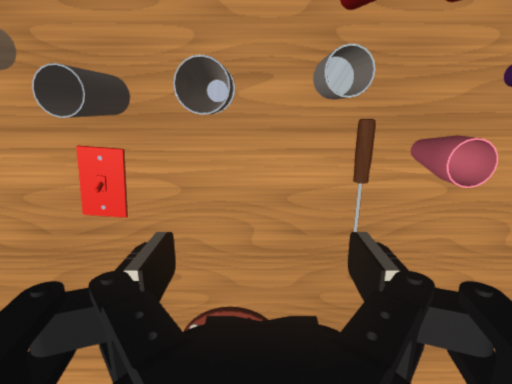

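The scene view shows the tumbler upright in the cup, with its rim at about (260,164). It matches the seated silhouette (foot about 16 mm above the table). The other pots and tumblers are where they were, and the arm is clear.

```bash
python3 -c "
from station import *
print(sign_off(), get_obs()['t'])"
```

```text
the job is handed in; nothing more can be done
the job is handed in; nothing more can be done
```

The tall steel tumbler now sits upright in the short tapered cup, and I handed the job in at about 27 s of the 42 s allowed.

- **How it went:** I gripped the tumbler by its upright band at 35 N and lowered it slowly into the cup. I let go when it first took its own weight, with about 2.3 N of upward force showing at the wrist.
- **Contact on the way down:** A light side contact of about 0.5 N appeared over the last few millimetres. I shifted 0.3 mm to ease it, but the reading stayed about the same.
- **Height at release:** I let go with the tumbler's foot about 17 mm above the table, against about 16 mm expected when seated. It may have settled the last millimetre by itself.
- **Final checks:** The pictures show the tumbler upright and matching the seated outline. The cup is standing where it was, to within the few millimetres I could measure. The tall and short straight-sided pots measured within about 2 mm of where they started. The gripper was clear of everything.
- **Disagreements:** The cameras differed by 2 to 4 mm on where the cup stood, so I averaged the measurements and let the force readings guide the last part. The network's cup outline was also poor while the tumbler was inside the cup, so I ignored that reading.

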